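Open the sole press and run the shoe out

ROBOT

A 6-joint arm with a two-finger parallel gripper is mounted at the origin on the work surface. World frame = base frame: x ahead of the robot, y to its left, z up, the work surface at z = 0. Lengths are in mm, angles in rad, forces in N, time in s.
With the tool pointing down it reaches from about 350 to 800 mm from the base axis. Payload 7.3 kg.
Tool frame: the origin (TCP) lies midway between the tips of the shut fingers; the grasp point (between the pads) lies 19 mm behind it; x points along the fingers, y is the direction in which the jaws open and shut, and the axes are right-handed (so a half turn about x gives the same grasp; the last joint's range is limited). The gripper opens to 85 mm and grips with 20 to 120 N. Pads are 22 mm wide; open, the fingers measure 114 mm over their backs; the gripper's body (76 mm by 85 mm) begins 54 mm behind the grasp point. The pads swing forward as they close: fully open they stand 13 mm farther back than shut.
Start: joints at [-1.471, 0.342, 1.524, -0, 1.275, -0.146], TCP at [127.771, -509.234, 231.322] pointing down, gripper open.
Joint ranges: [-2.53, 2.53], [-0.77, 2.02], [0.04, 2.7], [-1, 4.14], [0.28, 2.66], [-3.11, 3.11]. Speed limits (rad/s): [2.57, 2.57, 3.14, 3.14, 3.14, 3.14].

INTERFACE

Orientations are given as a 3x3 rotation matrix whose columns are the frame's x, y, z axes.
In Python, from plant import robot gives the robot as it stands.
- The arm moves only by the tool step_arm, never from a script. Its arguments are lists of equal length, an entry for each row: "dp": the shift along the world's x, y, z as a fraction of full scale, a list of three; "twist": the turn about the world's z as a fraction of full scale. A call has 1 to 20 rows; each row shifts and turns the commanded pose from where the row before left it; what a row does not reach is not made up. Full scale, the value 1, is 50 mm for a shift and 0.15 rad for a turn. A row lasts 1/8 s, in which the tool goes at most 62.5 mm and 10.7 degrees, less where a joint would pass 70% of its speed; a pose out of reach is approached as far as the arm can. A call with a number of a shift or a turn outside -1 to 1 is refused whole. A call with a gripper value outside its range is refused whole. "grip" is the closure, from -1 (fully open) to 1 (shut), set as the call begins (left out, the last holds). The fingers move at their own pace and stop on an object; "newtons" is the grip in N (left out, the last holds). Time passes only in rows, so rows that do not move let the fingers close. It gives the time, the measured TCP pose, the force and the opening at its end, in the units of the state.
- robot.state(): the state, without advancing time (a new reading comes with each control period).
- robot.snapshot(name): name is "scene" or "top" or "wrist"; returns the picture (384x512x3 uint8, red, green, blue); there is no depth.
- robot.calibration(name): a dict with "K" (3x3 intrinsics, pixels), "position" and "orientation" of the camera in the world; the wrist camera has in their place "tool_from_camera" (4x4, takes a point from camera to tool coordinates, whose origin is the TCP and whose axes are the tool frame's). Camera axes: x right, y up, looking along -z (the intrinsics and any distortion apply to the point x, -y, -z); pixel columns grow to the right and rows downward; lengths in mm; the calibration is good to about 2 mm. The wrist camera is an equidistant fisheye: a pixel r from the principal point sees the ray r / f radians off the axis. A picture is of the moment at which its call begins: read the wrist's pose just before it. calibration takes no time and is no camera call.
- robot.job_done(): hands the job in, once; it reports no verdict.
The state is a dict: "time": time; "joint_positions": joint angles; "qd": joint speeds; "joint_efforts": joint torques, N m; "tool_pos": TCP position; "tool_rot": TCP orientation; "contact_force": force on the tool from outside, world axes, zero at the start; "moment": the same for the moment, N m; "grip_width": opening from 0.0 (shut) to 1.0 (fully open).
Only numpy, scipy, OpenCV 4.12 (cv2) and the standard library are available. Lean on these libraries where they do the work, as an engineer would, in place of code of your own. Each camera call takes 0.05 s, during which the arm holds its last target. There are 200 camera calls.

TASK

The glued shoe in the sole press has set. Push the press's counterweighted arm up by its wooden cross handle, past its balance point, so that it stays raised on its own; only then push the shoe's carriage by its upright steel plate along its rails, away from you, fully to the end stop. Push gently with the fingers and grip nothing: the shoe is not picked up or toppled but rides out standing on its carriage, with the arm still raised; leave the things on the bench around the press where they are.

Things in the scene. Friction and masses are not known exactly. Their poses are not given: they have to be found in the camera images.
- press: fixed bed of the sole press, a green steel plate 340 x 250 x 12 mm lying on the bench. Origin on the bench surface below the middle of the carriage (at its start place). Its x axis is the direction in which the carriage runs out (roughly away from the robot), its y axis points from the carriage to the post that carries the arm, z up. The plate covers x -140 to 200 mm, y -55 to 195 mm. The post (two upright green cheeks, 58 mm over both, 150 mm high) stands at x 0, y 130 mm.
- hinge (a point): axis of the arm's hinge, at x 0, y 130, z 130 mm in the press's frame; the hinge line is parallel to the press's x axis.
- handle (a point): middle of the round wooden cross handle at the free end of the arm: 120 mm long (parallel to the press's x axis), 22 mm in diameter, 220 mm from the hinge. With the arm down it is at x 0, y -69, z 223 mm in the press's frame, the arm sloping up 25 degrees from the hinge to the handle; as the arm is raised the handle travels along an arc up and towards the post.
- press_arm (a joint): angle of the arm: 0 = down on the shoe, 1.22 rad = fully up against its stop (handle just past straight above the hinge). The balance point is at about 0.6 rad: below it the arm sinks back, beyond it the arm tips over to the stop by itself, in about a second, and stays there. The arm is a dark steel bar with a short stem and rubber pad below its middle, and a round steel counterweight behind the hinge; pushing it up at the handle takes about 2 to 5 N.
- push_plate (a point): centre of the near face (the face towards the press's -x) of the upright steel plate at the carriage's near end; the plate is 8 mm thick, 80 mm wide across the press's y axis; its face reaches from 37 mm below this point to 25 mm above it (top at 100 mm above the bench). At the start it is at x -164, y -20, z 75 mm in the press's frame. Push it along the press's +x.
- carriage (a joint): travel of the carriage along the press's x axis: 0 = shoe under the arm, 0.10 m = out at the end stop. It stays where it is left; pushing takes about 2 to 4 N. The carriage's wooden deck is 220 x 92 mm, top at 30 mm, with 8 mm lips at its ends.
- shoe_centre (a point): the brown shoe (loose, about 0.45 kg, 180 mm long, 68 mm wide, toe towards the press's -x) standing on the carriage with a wooden last in it, top of the last 88 mm above its sole. This point is 40 mm above its sole. It rides along on the carriage; z of the point is 70 mm.
- glue_tin_c (a point): bystander: glue tin, 72 mm in diameter, 95 mm high; centre.
- tack_jar_c (a point): bystander: glass jar with steel lid, 62 mm in diameter, 80 mm high; centre.
- hammer_c (a point): bystander: hammer, 250 mm long, lying on the bench; a point near the middle of its length.
- brush_c (a point): bystander: brush, 190 mm long, lying on the bench; a point near the middle of its length.
- spare_shoe_c (a point): bystander: tan shoe, 180 mm long, 70 mm high; a point in its middle 35 mm above its sole.
- tape_roll_c (a point): bystander: roll of paper tape, 110 mm in diameter, 40 mm high; centre.
- tool_cup_c (a point): bystander: plastic cup, 84 mm in diameter, 100 mm high; centre.
Things that resemble listed ones, but are neither listed nor needed, are in the scene too. Leave any green or turquoise look-alike of the part that bears shoe_centre alone.

How it is judged:
By the outcome, as a careful person would: the job done as asked, in the order asked, and still so for the second after the job is handed in, with the robot touching nothing.
It also fails if it takes over 54 s, if anything falls off the work surface, if the arm or the gripper's body presses on something with over 40 N, if the wrist force passes 120 N, or if a joint passes its speed limit or range.

## Working session

There is one attempt and no reset: what is moved stays moved. The work goes in short steps, Python scripts to look and compute and a tool call to move; the robot and the scene stay as the last step left them, time stands still between calls to the robot, and variables do not carry over. Pictures are saved under pics/ and viewed, about 8 in all and at most 12, crops included, and the job is handed in when it is done.

Besides the shell and the picture viewer there is one more tool, called after "Request:" by a JSON object that holds its "op" and its "data". step_arm: Moves the arm, as the interface text tells. Shift numbers are shares of 50 mm and turn numbers shares of 0.15 rad, none past 1 either way. Its arguments: {"type":"object","properties":{"dp":{"type":"array","items":{"type":"array","items":{"type":"number"}}},"twist":{"type":"array","items":{"type":"number"}},"grip":{"type":"number"},"newtons":{"type":"number"}},"required":["dp","twist"]}

```bash
mkdir -p pics; ls; python3 - <<'E'
from plant import robot
import cv2,numpy as np
a=robot.snapshot("scene");b=robot.snapshot("top")
cv2.imwrite("pics/scene0.png",a[:,:,::-1]);cv2.imwrite("pics/top0.png",b[:,:,::-1])
for n in("scene","top"):
    c=robot.calibration(n);print(n,{k:np.round(v,3).tolist() if not isinstance(v,str) else v for k,v in c.items()})
s=robot.state();print({k:np.round(v,3).tolist() for k,v in s.items()})
E
```

```text
pics
scene {'K': [[371.876, 0.0, 256.298], [0.0, 371.876, 192.981], [0.0, 0.0, 1.0]], 'position': [1339.175, -19.76, 959.587], 'orientation': [[0.029, -0.712, 0.702], [1.0, 0.026, -0.015], [-0.008, 0.702, 0.712]]}
top {'K': [[396.958, 0.0, 263.009], [0.0, 396.958, 188.892], [0.0, 0.0, 1.0]], 'position': [337.763, 1.556, 1632.566], 'orientation': [[0.005, 0.993, -0.117], [-1.0, 0.006, 0.011], [0.011, 0.117, 0.993]]}
{'time': 0.1, 'joint_positions': [-1.471, 0.343, 1.525, 0.0, 1.275, -0.146], 'qd': [0.001, 0.0, -0.001, -0.001, -0.001, 0.001], 'joint_efforts': [0.002, -43.445, -24.649, -0.0, 0.005, -0.0], 'tool_pos': [127.737, -508.856, 230.702], 'tool_rot': [[-0.0, 0.243, -0.97], [0.001, -0.97, -0.243], [-1.0, -0.001, -0.0]], 'contact_force': [-0.32, -0.533, -0.728], 'moment': [0.046, 0.012, -0.02], 'grip_width': 1.002}
```

View pics/scene0.png

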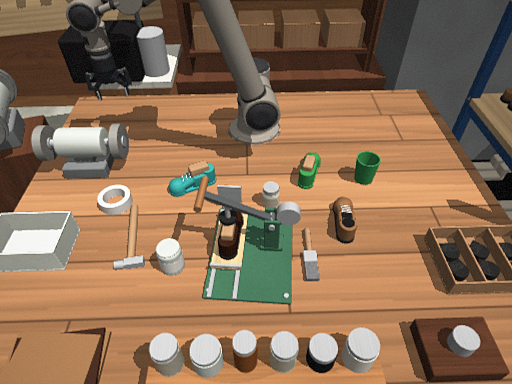

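View pics/top0.png

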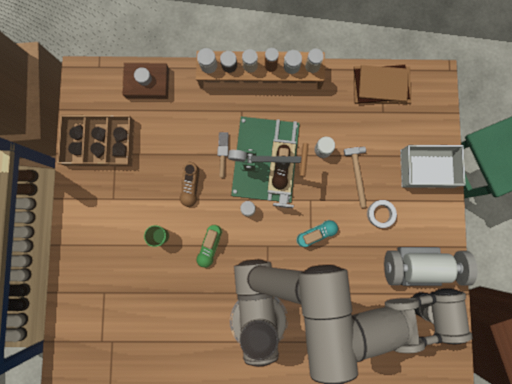

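```bash
cat > h.py <<'E'
import cv2,numpy as np
from plant import robot
def ray(n,px):
    c=robot.calibration(n);K=np.array(c["K"]);R=np.array(c["orientation"])
    u=(np.array(px,float).reshape(-1,2)-K[:2,2])/K[0,0]
    d=np.c_[u[:,0],-u[:,1],-np.ones(len(u))]@R.T
    return np.array(c["position"]),d
def onz(n,px,z):
    o,d=ray(n,px);return o+d*((z-o[2])/d[:,2])[:,None]
def proj(n,P):
    c=robot.calibration(n);q=(np.array(P,float).reshape(-1,3)-c["position"])@np.array(c["orientation"])
    K=np.array(c["K"]);return np.c_[K[0,2]+K[0,0]*q[:,0]/-q[:,2],K[1,2]-K[0,0]*q[:,1]/-q[:,2]]
E
python3 - <<'E'
from h import *
b=cv2.imread("pics/top0.png");a=cv2.imread("pics/scene0.png")
for n,im,roi in(("top",b,(225,112,305,210)),("scene",a,(195,180,300,310))):
    hsv=cv2.cvtColor(im,cv2.COLOR_BGR2HSV)
    m=cv2.inRange(hsv,(60,70,30),(95,255,140));r=np.zeros_like(m);x0,y0,x1,y1=roi;r[y0:y1,x0:x1]=m[y0:y1,x0:x1]
    ys,xs=np.nonzero(r);P=onz(n,np.c_[xs,ys],12)[:,:2].astype(np.float32)
    print(n,len(xs),xs.min(),xs.max(),ys.min(),ys.max(),cv2.minAreaRect(P),cv2.boxPoints(cv2.minAreaRect(P)).round().tolist())
c1=cv2.resize(b[105:215,220:320],None,fx=5,fy=5,interpolation=cv2.INTER_CUBIC)
c2=cv2.resize(a[165:310,180:310],None,fx=3.8,fy=3.8,interpolation=cv2.INTER_CUBIC)
cv2.imwrite("pics/c1.png",c1)
H=max(c1.shape[0],c2.shape[0]);o=np.zeros((H,c1.shape[1]+c2.shape[1],3),np.uint8)
o[:c1.shape[0],:c1.shape[1]]=c1;o[:c2.shape[0],c1.shape[1]:]=c2
print(o.shape)
o=o if o.shape[1]<=800 else cv2.resize(o,None,fx=800/o.shape[1],fy=800/o.shape[1]);print(o.shape)
cv2.imwrite("pics/crop1.png",o)
E
```

```text
top 2341 232 298 117 201 ((655.1292724609375, -25.069320678710938), (243.4997100830078, 332.5406494140625), 84.08207702636719) [[477.0, -129.0], [808.0, -163.0], [833.0, 79.0], [502.0, 113.0]]
scene 4781 195 299 180 303 ((584.6363525390625, -42.24586486816406), (385.4360656738281, 494.8369140625), 87.88127899169922) [[330.0, -226.0], [825.0, -244.0], [839.0, 141.0], [345.0, 159.0]]
(551, 994, 3)
(443, 800, 3)
```

View pics/crop1.png

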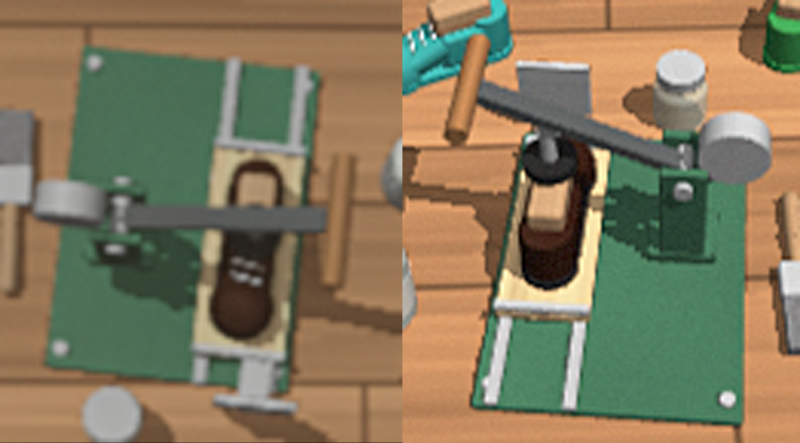

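Top crop: the press with the brown shoe; wooden cross handle is at crop (338,220), i.e. top px ≈(304,160), and the push plate is at ≈(284,205). Look-alikes are the turquoise shoe (318,234), green shoe (209,246) and tan shoe (189,185), and the wooden hammer handle (359,180) and brush handle (222,165). I choose the brown shoe's press and the cylinder at the arm's end.

```bash
cat >> h.py <<'E'
th=np.deg2rad(-5.9);ex=np.array([np.cos(th),np.sin(th),0]);ey=np.array([-ex[1],ex[0],0]);ez=np.array([0,0,1.])
O=np.array([655.1,-25.1,0])-30*ex-70*ey
def W(x,y,z): return O+x*ex+y*ey+z*ez
E
python3 - <<'E'
from h import *
print("O",O.round(1))
pts={"hA":(60,-69,223),"hB":(-60,-69,223),"platetopL":(-160,20,100),"platetopR":(-160,-60,100),"post":(0,130,150),"last":(0,0,118)}
for k,p in pts.items(): print(k,W(*p).round(1),proj("top",W(*p)).round(1),proj("scene",W(*p)).round(1))
# handle masks
for n,f,(x0,y0,x1,y1) in(("top","pics/top0.png",(298,138,311,184)),("scene","pics/scene0.png",(190,172,211,213))):
    im=cv2.imread(f);hsv=cv2.cvtColor(im,cv2.COLOR_BGR2HSV)[y0:y1,x0:x1]
    m=cv2.inRange(hsv,(5,100,40),(14,255,220));k,l,s,c=cv2.connectedComponentsWithStats(m)
    i=1+s[1:,4].argmax();print(n,s[i],c[i]+[x0,y0])
    if n=="top":
        ys,xs=np.nonzero(l==i);print(cv2.minAreaRect(np.c_[xs+x0,ys+y0].astype(np.float32)))
    else:
        ys,xs=np.nonzero(l==i);print(cv2.minAreaRect(np.c_[xs+x0,ys+y0].astype(np.float32)))
for n,px in(("tin",(326,141)),("jar",(248,209)),("turq",(318,234)),("hammer",(357,175)),("tape",(383,214))): print(n,onz("top",px,60).round())
print("plate top mid from px",onz("top",(284,204.5),100))
# triangulate handle mid from hand-read ends
E
```

```text
O [618.1 -91.6   0. ]
hA [ 670.7 -166.4  223. ] [[305.3 143.5]] [[196.3 209.7]]
hB [ 551.3 -154.1  223. ] [[302.1 176. ]] [[204.  178.9]]
platetopL [461.  -55.3 100. ] [[273.3 203.7]] [[239.9 186.5]]
platetopR [ 452.7 -134.9  100. ] [[293.8 205.9]] [[215.9 185.4]]
post [631.4  37.7 150. ] [[249.4 157.7]] [[271.3 214.7]]
last [618.1 -91.6 118. ] [[282.9 162.9]] [[227.3 219.5]]
top [  0   4  13  42 326] [305.02147239 166.70858896]
((303.9999694824219, 162.49998474121094), (40.99999237060547, 11.999998092651367), 90.0)
scene [  0   5  21  36 387] [199.91731266 197.21963824]
((200.0, 194.5), (35.0, 20.0), 90.0)
tin [[ 720. -270.   60.]]
jar [[442.  43.  60.]]
turq [[ 345. -233.   60.]]
hammer [[ 582. -393.   60.]]
tape [[ 426. -493.   60.]]
plate top mid from px [[458.02195258 -96.74967426 100.        ]]
```

Request:
{"op": "step_arm", "data": {"dp": [[0.795,0.482,-0.07],[0.795,0.482,-0.07],[0.795,0.482,-0.07],[0.795,0.482,-0.07],[0.795,0.482,-0.07],[0.795,0.482,-0.07],[0.795,0.482,-0.07],[0.795,0.482,-0.07],[0.795,0.482,-0.07],[0.795,0.482,-0.07],[0.795,0.482,-0.07],[0.795,0.482,-0.07],[0,0,0],[0,0,0],[0,0,0],[0,0,0]], "twist": [0.68,0.68,0.68,0.68,0.68,0.68,0.68,0.68,0.68,0.68,0.68,0.68,0,0,0,0], "grip": 1, "newtons": 20}}

```text
time: 2.1
tool_pos: [604.2, -220.9, 189.7]
tool_rot: [[0.0, 0.995, -0.102], [-0.0, -0.102, -0.995], [-1.0, 0.0, 0.0]]
contact_force: [0.6, -0.0, 0.2]
grip_width: 0.001
```

Request:
{"op": "step_arm", "data": {"dp": [[0.03,0.3,0],[0.03,0.3,0],[0,0,0]], "twist": [0,0,0]}}

```text
time: 2.48
tool_pos: [608.0, -188.2, 189.5]
tool_rot: [[0.0, 0.995, -0.099], [0.0, -0.099, -0.995], [-1.0, 0.0, -0.0]]
contact_force: [-0.4, -0.4, -0.6]
grip_width: 0.003
```

```bash
python3 - <<'E'
from h import *
cv2.imwrite("pics/s1.png",cv2.resize(robot.snapshot("scene")[120:290,150:330,::-1],None,fx=3.3,fy=3.3,interpolation=cv2.INTER_CUBIC))
ph=np.deg2rad(25+np.arange(0,45.1,2.5));y=130-220*np.cos(ph);z=130+220*np.sin(ph)
for a,b,c,d in zip(np.rad2deg(ph),np.diff(y),np.diff(z),y[1:]): print(a.round(1),"->",(np.array([ex[0]*0+b*ey[0],b*ey[1],c])/50).round(3),d.round(1))
E
```

```text
25.0 -> [0.009 0.084 0.172] -65.1
27.5 -> [0.009 0.092 0.168] -60.5
30.0 -> [0.01  0.099 0.164] -55.5
32.5 -> [0.011 0.106 0.16 ] -50.2
35.0 -> [0.012 0.113 0.155] -44.5
37.5 -> [0.012 0.12  0.15 ] -38.5
40.0 -> [0.013 0.126 0.144] -32.2
42.5 -> [0.014 0.132 0.139] -25.6
45.0 -> [0.014 0.138 0.133] -18.6
47.5 -> [0.015 0.144 0.127] -11.4
50.0 -> [0.015 0.149 0.12 ] -3.9
52.5 -> [0.016 0.154 0.114] 3.8
55.0 -> [0.016 0.159 0.107] 11.8
57.5 -> [0.017 0.163 0.1  ] 20.0
60.0 -> [0.017 0.167 0.092] 28.4
62.5 -> [0.018 0.171 0.085] 37.0
65.0 -> [0.018 0.175 0.077] 45.8
67.5 -> [0.018 0.178 0.07 ] 54.8
```

View pics/s1.png

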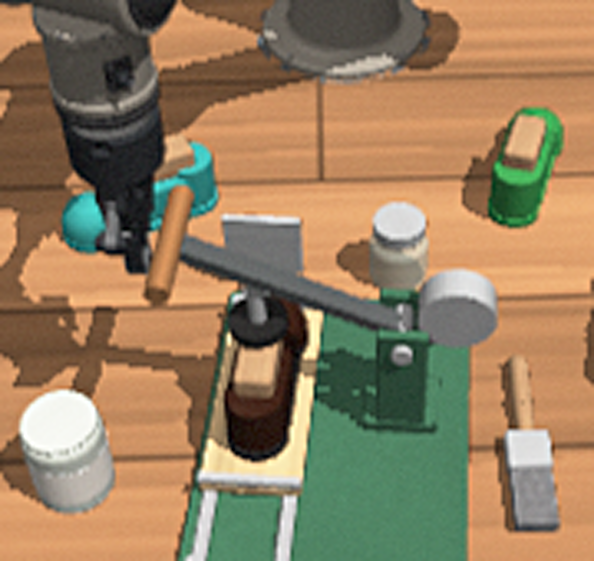

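The scene crop shows the shut fingertip (135,260) just outside the wooden handle (170,245), with its tip below the handle. I will close the last few mm until there is contact.

Request:
{"op": "step_arm", "data": {"dp": [[0.005,0.06,0],[0.01,0.06,0],[0,0,0]], "twist": [0,0,0]}}

```text
time: 2.9
tool_pos: [608.5, -184.0, 189.3]
tool_rot: [[0.0, 0.995, -0.101], [0.0, -0.101, -0.995], [-1.0, 0.0, -0.0]]
contact_force: [-0.1, -0.4, -0.1]
grip_width: -0.003
```

Request:
{"op": "step_arm", "data": {"dp": [[0.005,0.05,0],[0.005,0.05,0],[0,0,0],[0,0,0]], "twist": [0,0,0,0]}}

```text
time: 3.4
tool_pos: [608.9, -180.4, 189.7]
tool_rot: [[0.0, 0.995, -0.102], [-0.002, -0.102, -0.995], [-1.0, 0.001, 0.002]]
contact_force: [-1.2, -4.9, 0.7]
grip_width: 0.002
```

Request:
{"op": "step_arm", "data": {"dp": [[0.009,0.084,0.172],[0.009,0.092,0.168],[0.01,0.099,0.164],[0.011,0.106,0.16],[0.012,0.113,0.155]], "twist": [0,0,0,0,0]}}

```text
time: 4.03
tool_pos: [611.5, -156.5, 231.6]
tool_rot: [[0.001, 0.995, -0.102], [-0.004, -0.102, -0.995], [-1.0, 0.002, 0.004]]
contact_force: [-2.6, -8.1, 4.7]
grip_width: 0.002
```

```bash
python3 - <<'E'
from h import *
cv2.imwrite("pics/s2.png",cv2.resize(robot.snapshot("scene")[120:290,150:330,::-1],None,fx=3.3,fy=3.3,interpolation=cv2.INTER_CUBIC))
s=robot.state();print(s["tool_pos"],s["contact_force"])
E
```

```text
[ 611.90497184 -155.5260114   232.80124541] [-4.42893662 -5.27916023  4.67196975]
```

View pics/s2.png

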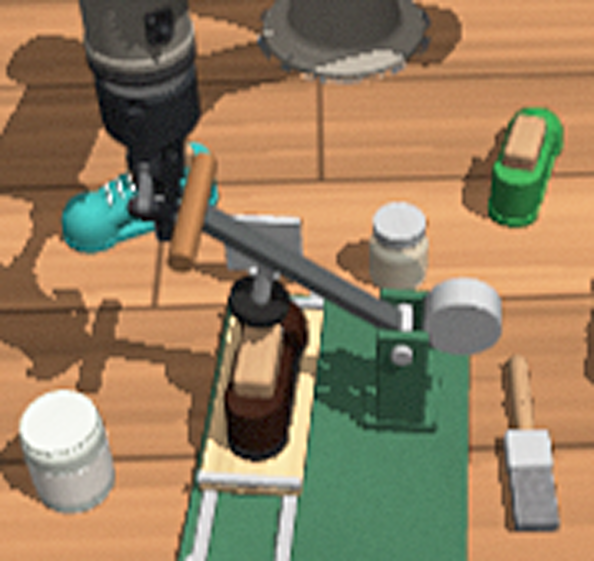

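The arm is rising with the finger: the handle has moved to (193,208) in the crop. I'll carry on along the arc.

Request:
{"op": "step_arm", "data": {"dp": [[0.012,0.12,0.158],[0.013,0.126,0.154],[0.014,0.132,0.15],[0.014,0.138,0.143],[0.015,0.144,0.135],[0.015,0.149,0.13]], "twist": [0,0,0,0,0,0]}}

```text
time: 4.82
tool_pos: [615.7, -113.3, 274.1]
tool_rot: [[0.0, 0.995, -0.101], [0.0, -0.101, -0.995], [-1.0, 0.0, -0.0]]
contact_force: [0.5, -1.6, -0.1]
grip_width: -0.001
```

Request:
{"op": "step_arm", "data": {"dp": [[0.016,0.154,0.114],[0.016,0.159,0.107],[0.017,0.163,0.1],[0.017,0.167,0.092],[0.018,0.171,0.085],[0,0,0],[0,0,0]], "twist": [0,0,0,0,0,0,0]}}

```text
time: 5.7
tool_pos: [619.8, -73.3, 298.5]
tool_rot: [[-0.0, 0.995, -0.101], [-0.0, -0.101, -0.995], [-1.0, -0.0, 0.0]]
contact_force: [0.3, 0.7, -0.0]
grip_width: 0.002
```

```bash
python3 - <<'E'
from h import *
cv2.imwrite("pics/s3.png",cv2.resize(robot.snapshot("scene")[90:290,130:330,::-1],None,fx=2.8,fy=2.8,interpolation=cv2.INTER_CUBIC))
s=robot.state();print(s["tool_pos"],s["contact_force"])
E
```

```text
[619.81714821 -73.37026583 298.40575411] [ 0.06209085 -0.12865648 -0.75404362]
```

View pics/s3.png

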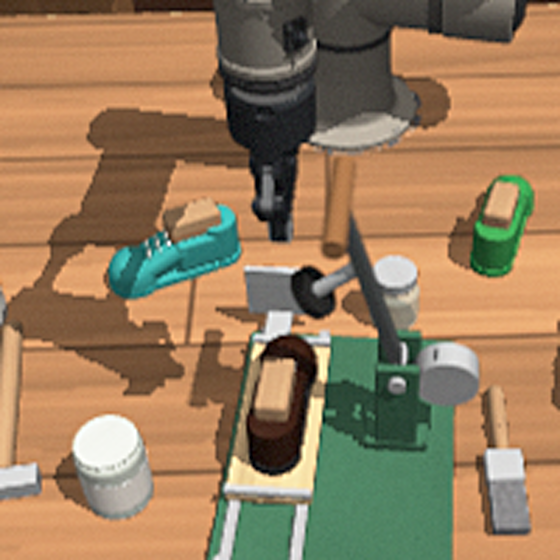

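The arm is past balance and tipping: the handle at (340,205) is free of the fingers. I'll retreat sideways, then go round to the near side of the push plate.

Request:
{"op": "step_arm", "data": {"dp": [[-0.08,-0.8,0],[-0.08,-0.8,0],[-0.713,0.213,0],[-0.713,0.213,0],[-0.713,0.213,0],[-0.713,0.213,0],[-0.713,0.213,0],[-0.713,0.213,0],[0,0,-0.7],[0,0,-0.7],[0,0,-0.7],[0,0,0],[0,0,0],[0,0,0]], "twist": [0,0,-0.952,-0.952,-0.952,-0.952,-0.952,-0.952,-0.952,-0.952,-0.952,-0.952,-0.952,0]}}

```text
time: 7.5
tool_pos: [397.9, -89.5, 193.6]
tool_rot: [[-0.0, -0.1, -0.995], [-0.0, -0.995, 0.1], [-1.0, 0.0, 0.0]]
contact_force: [-0.1, 0.2, -0.1]
grip_width: -0.0
```

```bash
python3 - <<'E'
from h import *
a=robot.snapshot("scene")[90:290,130:330,::-1];b=robot.snapshot("top")[100:240,220:340,::-1]
a=cv2.resize(a,(420,420));b=cv2.resize(b,(360,420))
cv2.imwrite("pics/s4.png",np.hstack([a,b]))
s=robot.state();print(s["joint_positions"],s["tool_pos"],s["contact_force"])
E
```

```text
[-4.09421968e-01  1.67209948e-01  1.87810419e+00 -8.41264661e-05
  1.09608399e+00  1.25992077e+00] [398.00638028 -89.45483942 193.73477436] [-0.3908282   0.33794163 -0.52449658]
```

View pics/s4.png

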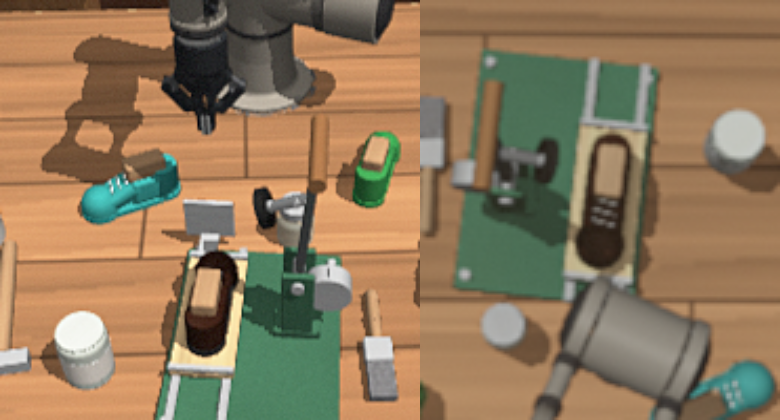

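The arm stands raised at its stop (handle at scene crop (318,150)) and the shoe is standing. I'll now go down behind the plate and approach it.

Request:
{"op": "step_arm", "data": {"dp": [[0,0,-0.88],[0,0,-0.88],[0,0,-0.88],[0,0,0],[0.2,-0.02,0],[0.2,-0.02,0],[0.2,-0.02,0],[0.1,-0.01,0],[0,0,0],[0,0,0]], "twist": [0,0,0,0,0,0,0,0,0,0]}}

```text
time: 8.85
tool_pos: [432.6, -92.6, 61.6]
tool_rot: [[-0.001, -0.101, -0.995], [0.0, -0.995, 0.101], [-1.0, -0.0, 0.001]]
contact_force: [0.4, -1.0, 0.1]
grip_width: -0.001
```

Request:
{"op": "step_arm", "data": {"dp": [[0.05,-0.005,0],[0.05,-0.005,0],[0.05,-0.005,0],[0.05,-0.005,0],[0,0,0]], "twist": [0,0,0,0,0]}}

```text
time: 9.48
tool_pos: [443.1, -93.8, 61.6]
tool_rot: [[-0.0, -0.101, -0.995], [-0.0, -0.995, 0.101], [-1.0, 0.0, 0.0]]
contact_force: [-0.6, -0.8, -0.5]
grip_width: 0.003
```

Request:
{"op": "step_arm", "data": {"dp": [[0.04,-0.004,0],[0.05,-0.005,0],[0.06,-0.006,0],[0.08,-0.008,0],[0.08,-0.008,0],[0.08,-0.008,0],[0.08,-0.008,0],[0.08,-0.008,0],[0.08,-0.008,0],[0.08,-0.008,0],[0.08,-0.008,0],[0.08,-0.008,0],[0.08,-0.008,0],[0.08,-0.008,0],[0.08,-0.008,0]], "twist": [0,0,0,0,0,0,0,0,0,0,0,0,0,0,0]}}

```text
time: 11.35
tool_pos: [498.8, -99.4, 61.7]
tool_rot: [[0.0, -0.101, -0.995], [-0.0, -0.995, 0.101], [-1.0, 0.0, -0.0]]
contact_force: [-1.9, -2.2, -0.0]
grip_width: -0.001
```

Request:
{"op": "step_arm", "data": {"dp": [[0.08,-0.008,0],[0.08,-0.008,0],[0.08,-0.008,0],[0.08,-0.008,0],[0.08,-0.008,0],[0.08,-0.008,0],[0.06,-0.006,0],[0.05,-0.005,0],[0.04,-0.004,0],[0.04,-0.004,0]], "twist": [0,0,0,0,0,0,0,0,0,0]}}

```text
time: 12.6
tool_pos: [532.1, -102.7, 61.7]
tool_rot: [[-0.0, -0.101, -0.995], [-0.0, -0.995, 0.101], [-1.0, 0.0, 0.0]]
contact_force: [-1.8, -0.7, 0.5]
grip_width: 0.004
```

Request:
{"op": "step_arm", "data": {"dp": [[0.03,-0.003,0],[0.03,-0.003,0],[0.03,-0.003,0]], "twist": [0,0,0]}}

```text
time: 12.98
tool_pos: [536.6, -103.1, 61.7]
tool_rot: [[-0.0, -0.101, -0.995], [-0.0, -0.995, 0.101], [-1.0, 0.0, 0.0]]
contact_force: [-2.3, -1.9, 1.5]
grip_width: -0.0
```

Request:
{"op": "step_arm", "data": {"dp": [[0.03,-0.003,0],[0.03,-0.003,0],[0.03,-0.003,0]], "twist": [0,0,0]}}

```text
time: 13.35
tool_pos: [540.7, -103.5, 61.7]
tool_rot: [[-0.001, -0.101, -0.995], [0.0, -0.995, 0.101], [-1.0, 0.0, 0.001]]
contact_force: [-6.0, -1.9, 4.8]
grip_width: -0.001
```

Force is rising, so the stop is near. A few more mm to confirm.

Request:
{"op": "step_arm", "data": {"dp": [[0.03,-0.003,0],[0.03,-0.003,0],[0,0,0],[0,0,0]], "twist": [0,0,0,0]}}

```text
time: 13.85
tool_pos: [540.6, -103.5, 61.6]
tool_rot: [[-0.007, -0.101, -0.995], [0.001, -0.995, 0.101], [-1.0, -0.0, 0.008]]
contact_force: [-15.7, -2.3, 11.3]
grip_width: -0.0
```

Hard stop: no motion at 16 N. I'll back off straight along −x, then up.

Request:
{"op": "step_arm", "data": {"dp": [[-0.1,0.01,0],[-0.3,0.03,0],[-0.5,0.05,0],[-0.6,0.06,0],[0,0,0.8],[0,0,0.8],[0,0,0.8],[-0.5,-0.5,0],[-0.5,-0.5,0],[0,-0.8,0],[0,-0.8,0],[0,-0.8,0],[0,0,0],[0,0,0]], "twist": [0,0,0,0,0,0,0,0,0,0,0,0,0,0]}}

```text
time: 15.6
tool_pos: [419.2, -265.9, 181.5]
tool_rot: [[0.0, -0.101, -0.995], [0.0, -0.995, 0.101], [-1.0, -0.0, -0.0]]
contact_force: [0.9, 0.1, -0.3]
grip_width: 0.001
```

```bash
python3 - <<'E'
from h import *
a=robot.snapshot("scene")[90:310,60:410,::-1];b=robot.snapshot("top")[100:260,140:400,::-1]
cv2.imwrite("pics/s5.png",np.vstack([cv2.resize(a,(477,300)),cv2.resize(b,(477,294))]))
s=robot.state();print(s["tool_pos"],s["contact_force"])
for t in(0.,.1): print(proj("top",[W(-160+1000*t,20,100),W(-160+1000*t,-60,100),W(110+1000*t,0,38)]).round(1).tolist(),proj("scene",[W(110+1000*t,0,38)]).round(1).tolist())
E
```

```text
[ 419.18798807 -265.39249202  181.69627095] [-0.48331096  1.34177344  0.44507515]
[[273.3, 203.7], [293.8, 205.9], [284.5, 140.2]] [[224.2, 266.1]]
[[276.0, 178.3], [296.4, 180.5], [286.9, 116.7]] [[219.3, 297.2]]
```

View pics/s5.png

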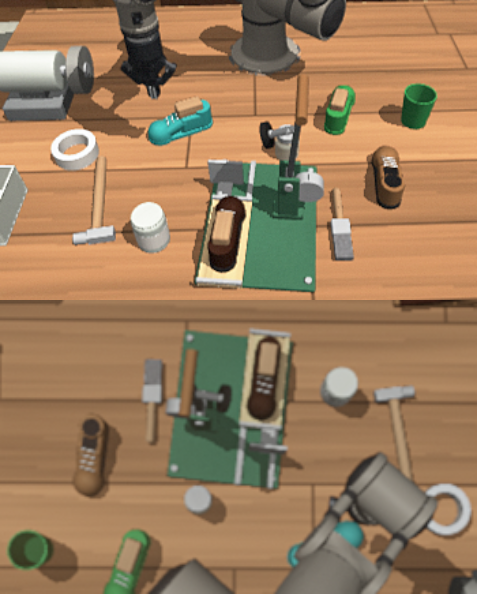

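The front lip is at scene row ≈297 and top row ≈117. Both match the prediction for 0.10 m of travel (297.2 and 116.7). The arm is up, the shoe is standing, the bystanders are in place and the robot is clear.

```bash
python3 -c "
from plant import robot
print(robot.job_done())"
```

```text
the job is handed in; nothing more can be done
None
```

The job is done and was handed in about 16 s into the 54 s allowed.

- **Press arm:** With shut fingers I pushed the arm up by its cross handle, following the handle's arc. It needed about 5–10 N. The arm passed its balance point, tipped over by itself and was still raised in the last pictures.
- **Carriage:** I then pushed the carriage by its steel plate at about 2–3 N until it stopped moving. I confirmed the end stop with a push of about 16 N along the rails; the upward force also read 11 N then, probably from a slight tilt of the fingers. The robot then backed well clear.
- **Last checks:** In both camera views the carriage's front lip is within a pixel of where 0.10 m of travel should put it. The brown shoe is standing on the carriage. The bystanders look unmoved, judged by eye only; in the top view the robot's arm partly hides the turquoise shoe, but it looks in place in the other view. No check failed or disagreed.

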